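Clear the bench scale and hold its recessed calibration button

ROBOT

A 7-joint arm with a two-finger parallel gripper is mounted at the origin on the work surface. World frame = base frame: x ahead of the robot, y to its left, z up, the work surface at z = 0. Lengths are in m, angles in rad, forces in N, time in s.
With the tool pointing down it reaches from about 0.4 to 0.85 m from the base axis. Payload 4.4 kg.
Tool frame: the origin (TCP) lies at the very end of the fingers, on their centre line; the grasp point (between the pads) lies 19 mm behind it; z points along the fingers, y is the line along which they close (so a half turn about z gives the same grasp; the last joint's range is limited). The gripper opens to 94 mm and grips with 3 to 60 N. Pads are 16 mm wide; open, the fingers measure 119 mm over their backs; the gripper's body (75 mm by 177 mm) begins 78 mm behind the grasp point.
Start: joints at [-1.211, 0.628, 0.038, 1.517, -0.027, 0.996, -0.02], TCP at [0.268, 0.592, 0.205] pointing down, gripper open.
Joint ranges: [-3.06, 3.06], [-0.37, 2.12], [-1.25, 1.32], [0.18, 2.47], [-1.1, 4.24], [0.23, 1.98], [-2.94, 2.94]. Speed limits (rad/s): [2.57, 2.57, 3.14, 3.14, 3.14, 3.14, 3.14].

INTERFACE

Orientations are given as [roll, pitch, yaw] about the fixed x, y, z axes, in that order (R = Rz(yaw) Ry(pitch) Rx(roll)).
In Python, from plant import ctrl gives the robot as it stands.
- The arm moves only by the tool jog_arm, never from a script. Its argument "commands" is a list of rows, each a list of 7 numbers: the shift along the world's x, y, z in units of 0.03 m (1.0 is 0.03 m), then the turn, a rotation vector about the world's x, y, z in units of 0.15 rad (1.0 is 0.15 rad), then the opening in per cent of the stroke, from 0 (shut) to 100 (fully open). In form: [[tx, ty, tz, ax, ay, az, gripper], ...]. A call has 1 to 10 rows; each row shifts and turns the commanded pose from where the row before left it; what a row does not reach is not made up. A row lasts 1/10 s, in which the tool goes at most 50 mm and 8.59 degrees, less where a joint would pass 70% of its speed; a pose out of reach is approached as far as the arm can. A call with a number of a shift or a turn outside -1 to 1 is refused whole. A call with a gripper value outside its range is refused whole. The fingers move at their own pace and stop on an object; the grip force is fixed at half the most. Time passes only in rows, so rows that do not move let the fingers close. It gives the time, the measured TCP pose, the force, the opening and the grip force at its end, in the units of the state.
- ctrl.state(): the state, without advancing time (a new reading comes with each control period).
- ctrl.get_image(name): name is "scene" or "top" or "wrist"; returns (picture, depth): 384x512x3 uint8, red, green, blue; 384x512 float32, m along the optical axis (not along the pixel's ray), 0 where there is no reading.
- ctrl.camera_model(name): a dict with "intrinsics" (3x3 intrinsics, pixels), "world_from_camera" (4x4, takes a point from camera to world coordinates). Camera axes: x right, y up, looking along -z (the intrinsics and any distortion apply to the point x, -y, -z); pixel columns grow to the right and rows downward; lengths in m; the calibration is good to about 2 mm. A picture is of the moment at which its call begins: read the wrist's pose just before it. camera_model takes no time and is no camera call; for the wrist camera it gives the pose at the moment of the call.
- ctrl.job_done(): hands the job in; it is judged then, once.
Trained networks look in the newest picture that a camera, given by its name, has taken for a name from the list of things; names that differ only in an ending like _2 or _b are one class to them, and where a whole thing is asked for, a point or a joint stands for the part that bears it (a point fixed in the world has none). Each returns a list of dicts, best first, with "p" (0 to 1); they miss things now and then, are a little off and sometimes report something else, mostly with a low value. They report only what shows in the picture. A call takes as long as a camera call. They do not tell look-alikes from the thing itself.
- ctrl.trace(camera, target): "region" (384x512 bool, what is visible of it) and "position" ([row, column] in pixels, amid what is visible of it).
- ctrl.tip_of(camera, target): "position" ([row, column] in pixels: a listed point, or the origin of a listed thing).
The state is a dict: "time_s": time; "q": joint angles; "joint_vel": joint speeds; "effort": joint torques, N m; "tool_pos": TCP position; "tool_rot": TCP orientation; "ft_force": force on the tool from outside, world axes, zero at the start; "ft_torque": the same for the moment, N m; "finger_gap": finger opening in m; "grasp_force": force on a finger pad.
Only numpy, scipy, OpenCV 4.12 (cv2) and the standard library are available. Lean on these libraries where they do the work, as an engineer would, in place of code of your own. Each camera call takes 0.05 s, during which the arm holds its last target. There are 200 camera calls.

TASK

The bench scale has to be zero-calibrated, which needs an empty pan: lift the brass weight off the pan and lower it, without dropping it, fully down into its own hole in the light wooden weight block (the hole that fits it, not the larger empty one). Then take the steel pin punch out of the dark tool block, put its thin pin down through the small round hole in the scale's front deck and press the recessed calibration button in; do not press it while the weight is still on the pan. Finish holding: the punch stays in the gripper, keeping the button pressed, with the pan empty and the other things left where they are.

Things in the scene. Friction and masses are not known exactly. Their poses are not given: they have to be found in the camera images.
- scale: The bench scale, fixed, white plastic, 235 mm long (its x) by 190 mm wide (its y). Origin under its centre on the bench; its x points from the deck (display, keys, calibration hole) to the pan, its y to the left seen from the deck side. The deck is the level front strip, 72 mm long, top 45 mm above the bench, and carries at its right (-y) end the calibration hole.
- pan: The scale's steel weighing pan, 150 mm (x) by 170 mm (y), rigid. Origin at the centre of its foot, 13 mm below its flat top, which is 58 mm above the bench.
- cal_hole (a point): Centre of the mouth of the calibration hole, in the plane of the deck's top face (45 mm above the bench). Vertical round hole, diameter 11 mm, with a thin black rim round it; the black button's flat top lies 15 mm down inside it and fills it. The nearest pan edge is 45 mm away and 13 mm higher.
- cal_button (a joint): The recessed calibration button: 0 at rest, grows to 0.004 m pushed fully down; pressed counts from 0.0025. Spring: starts to move at about 1.5 N, fully down at about 4 N, comes back when released.
- weight_mid (a point): Point half-way up on the axis of the loose 500 g brass weight standing on the pan; its z axis is the weight's axis. Total height 72 mm, so its flat underside is 36 mm below this point. Body diameter 38 mm, lowest 42 mm; neck diameter 15 mm; knob diameter 25 mm from 19 to 36 mm above this point (to be gripped here, straight sides 23 to 34 mm above).
- own_bore (a point): Centre of the mouth of the weight's own hole, the middle one of three in the fixed light wooden weight block (84 x 190 mm, 40 mm high, row along its y, mouth in its top face, 40 mm above the bench; this point has the block's axes). Diameter 42 mm, 25 mm deep, flat floor: a seated weight has its half-way point 11 mm above this point. At +y 59 mm lies a larger empty hole (55 mm), at -y 52 mm a smaller one (33 mm) with the small weight in it.
- punch_mid (a point): Point half-way along the loose steel pin punch, which stands upright, pin down, in the dark wooden tool block (70 x 130 mm, 60 mm high); z axis along the punch towards its head. Overall 130 mm (65 mm each way), about 80 g. Below: a pin of diameter 4 mm, 42 mm long; above it a round shank of diameter 12 mm, 88 mm long. The block's top is 8 mm below this point, so the shank can be gripped from there up; lift it 65 mm to bring the pin clear of the block.
- punch_tip (a point): End of the pin of the punch, 65 mm from punch_mid along the punch's -z.
- small_weight: Bystander: loose 200 g brass weight, same shape, 28 mm diameter and 53 mm high, standing in its hole of the weight block with its top 28 mm above the block. Origin under its centre.
- bradawl: Bystander: loose bradawl with a beech bulb handle (28 mm diameter), point down in the other hole of the tool block, 64 mm from the punch; its top is 115 mm above the bench, so what is carried over it must pass higher. Origin at its point.
- glue: Bystander: white glue bottle standing on the bench beyond the scale, 60 mm diameter, 170 mm high, loose. Origin under its centre.
- block_plane: Bystander: steel block plane standing on the bench beyond the scale, 55 x 160 mm (its x, y), about 60 mm high, loose. Origin under its centre.
Things that resemble listed ones, but are neither listed nor needed, are in the scene too. What is shaped like the part that bears own_bore but green or orange is not meant.

How it is judged:
On the way, in this order (a step that is already met when the one before it is completed fails the run):
1. the brass weight stands upright, fully down in its own hole of the weight block, let go (horizontal distance between weight_mid and own_bore below 0.006 m and z of weight_mid in the frame of own_bore below 0.014 m and angle between weight_mid's own z axis and vertical below 0.12 rad and contact force between the fingers and weight below 0.05 N), for 0.2 s.
2. the punch is held by the fingers, drawn clear of the tool block (contact force between the fingers and punch above 2 N and height (world z) of punch_tip above 0.06 m), for 0.1 s.
3. the pin of the punch, through the hole, presses the calibration button (value of joint cal_button above 0.0025 m and contact force between punch and cal_button above 1.5 N), for 0.3 s.
At the end, for the whole second after the job is handed in: The punch, gripped by the fingers, holds the button down by over 2.5 of its 4 mm, with over 1.5 N, through the hole; the brass weight stands free and upright (0.12 rad) in its own hole, within 6 mm of its centre and 3 mm of its floor; nothing touches the pan (all of step 1 and all of step 3 and horizontal distance between punch_tip and cal_hole below 0.007 m and z of punch_tip in the frame of cal_hole below -0.015 m and contact force between the fingers and punch above 2 N and contact force between the arm and weight below 0.05 N and contact force between anything else and pan below 0.2 N); the arm keeps its last pose, push and grip.
It fails at once if the calibration button is pressed while the weight is on the pan (value of joint cal_button above 0.0015 m and contact force between weight and pan above 0.2 N).
It fails at once if the weight is dropped (falls free faster than 0.7 m/s, about 25 mm) (linear speed of weight above 0.7 m/s and contact force between the fingers and weight below 0.05 N).
It fails at once if a bystander (small weight, bradawl, glue bottle, block plane) is moved by more than 25 mm (distance of any of small_weight, bradawl, glue, block_plane from where it was at the start of the episode above 0.025 m).
It also fails if it takes over 62 s, if anything falls off the work surface, if the arm or the gripper's body presses on something with over 40 N, if the wrist force passes 120 N, or if a joint passes its speed limit or range.

## Working session

There is one attempt and no reset: what is moved stays moved. The work goes in short steps, Python scripts to look and compute and a tool call to move; the robot and the scene stay as the last step left them, time stands still between calls to the robot, and variables do not carry over. Pictures are saved under pics/ and viewed, at most 10 in all, crops included, and the job is handed in when it is done.

Besides the shell and the picture viewer there is one more tool, called after "Call:" by a JSON object that holds its "method" and its "body". jog_arm: Moves the arm, as the interface text tells. Shifts and turns lie within -1 to 1; 1 stands for 0.03 m of shift or 0.15 rad of turn. Its arguments: {"type":"object","properties":{"commands":{"type":"array"}},"required":["commands"]}

```bash
mkdir -p pics
cat > h.py <<'E'
import numpy as np, cv2
from plant import ctrl
def unproj(cam,px,depth=None,z=None,m=None):
    m=m or ctrl.camera_model(cam); K=np.array(m["intrinsics"]); T=np.array(m["world_from_camera"])
    r,c=px; d=np.array([(c-K[0,2])/K[0,0],-(r-K[1,2])/K[1,1],-1.0])
    w=T[:3,:3]@d
    s=depth if depth is not None else (z-T[2,3])/w[2]
    return T[:3,3]+s*w
def save(img,n): cv2.imwrite("pics/"+n,cv2.cvtColor(img,cv2.COLOR_RGB2BGR))
E
python3 - <<'E'
from h import *
for cam in("top","scene"):
    im,d=ctrl.get_image(cam); save(im,cam+"0.png"); np.save(cam+"0.npy",d)
    for t,z in(("weight_mid",.094),("own_bore",.04),("punch_mid",.068),("cal_hole",.045),("small_weight",None),("bradawl",None),("glue",0),("scale",0),("pan",.045)):
        for o in ctrl.tip_of(cam,t)[:3]:
            p=o["position"]; r,c=[int(round(v)) for v in p]
            dd=d[min(max(r,0),383),min(max(c,0),511)]
            print(cam,t,round(o["p"],2),np.round(p,1),"depthpt",np.round(unproj(cam,p,depth=dd),3),"zpt",np.round(unproj(cam,p,z=z if z is not None else 0),3))
    print(ctrl.camera_model(cam)["world_from_camera"])
print(ctrl.state())
E
```

```text
top weight_mid 0.76 [176.  265.4] depthpt [ 0.574 -0.03   0.134] zpt [ 0.58  -0.031  0.094]
top own_bore 0.92 [207.5 136. ] depthpt [0.514 0.311 0.017] zpt [0.512 0.305 0.04 ]
top own_bore 0.85 [286.4 143.5] depthpt [0.309 0.291 0.011] zpt [0.31  0.284 0.04 ]
top punch_mid 0.56 [191.  384.2] depthpt [ 0.535 -0.321  0.115] zpt [ 0.54  -0.333  0.068]
top punch_mid 0.22 [234.2 267.9] depthpt [ 0.438 -0.035  0.011] zpt [ 0.436 -0.035  0.068]
top cal_hole 0.89 [231.3 265.7] depthpt [ 0.445 -0.03   0.031] zpt [ 0.444 -0.029  0.045]
top small_weight 0.65 [193.5 154.2] depthpt [0.544 0.252 0.073] zpt [0.553 0.267 0.   ]
top small_weight 0.19 [177.  265.7] depthpt [ 0.572 -0.031  0.13 ] zpt [ 0.592 -0.033  0.   ]
top bradawl 0.59 [200.5 248.6] depthpt [0.523 0.013 0.059] zpt [0.529 0.014 0.   ]
top bradawl 0.52 [202.3 397. ] depthpt [ 0.511 -0.366  0.062] zpt [ 0.517 -0.383  0.   ]
top glue 0.71 [127. 182.] depthpt [0.71  0.178 0.093] zpt [0.734 0.193 0.   ]
top scale 0.89 [202.  246.8] depthpt [0.519 0.018 0.059] zpt [0.525 0.019 0.   ]
top pan 0.87 [180.8 249.7] depthpt [0.574 0.009 0.059] 
[... 1467 characters left out ...]
]]
{'time_s': 1.0, 'q': array([-1.21079732,  0.62840201,  0.03849309,  1.51737983, -0.02701004,
        0.99630637, -0.0200066 ]), 'joint_vel': array([-0.00206512, -0.00092713,  0.00065274, -0.0008275 ,  0.00049813,
       -0.00190973,  0.00032464]), 'effort': array([-6.79812565e-04, -5.49594426e+01,  1.14232019e+00, -1.86954653e+01,
       -5.24717057e-02,  1.54584507e-02,  1.11252839e-05]), 'tool_pos': array([0.26845833, 0.59199651, 0.20548345]), 'tool_rot': array([ 3.14157112e+00, -4.94517574e-05,  2.71576263e+00]), 'ft_force': array([ 0.43103554,  0.8330872 , -0.46263736]), 'ft_torque': array([-0.01808337, -0.00098802, -0.03221613]), 'grasp_force': 0.0, 'finger_gap': 0.09430723087526521}
```

Run:
```python
import cv2
im=cv2.imread("pics/top0.png"); cv2.imwrite("pics/top0x.png",cv2.resize(im[90:340,90:450],None,fx=2.2,fy=2.2,interpolation=cv2.INTER_CUBIC))
```

```text
(no output)
```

View pics/top0x.png

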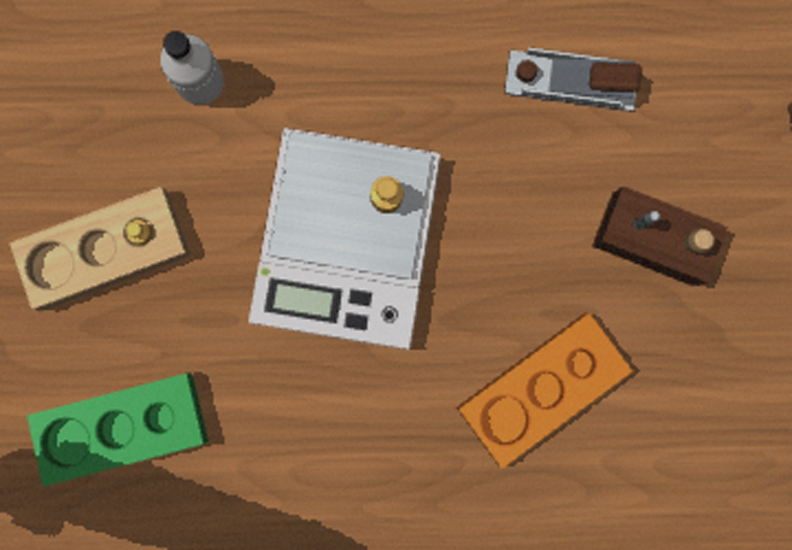

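View pics/scene0.png

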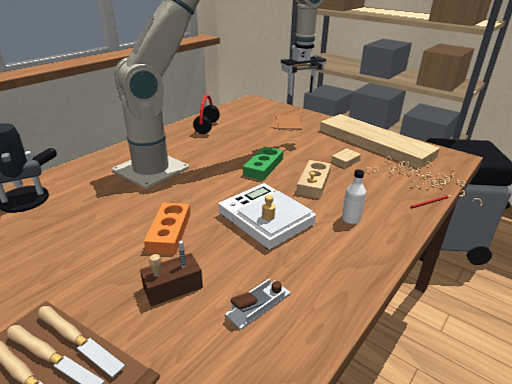

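The picture shows the light block with its own bore at about full-image (row 202, col 134). The look-alike bores are green (285, 142) and orange (267, 338), both ruled out by colour; the larger (211, 113) and small (195, 153) holes sit either side in the light block. The weight's knob is at (177, 266), the only one on the pan. The punch is at (189, 386), the bradawl at (199, 409) and the cal hole at (232, 267).

```bash
python3 - <<'E'
from h import *
d=np.load("top0.npy"); m=ctrl.camera_model("top")
im=cv2.imread("pics/top0.png")
R,C=np.mgrid[0:384,0:512]
K=np.array(m["intrinsics"]);T=np.array(m["world_from_camera"])
P=np.stack([(C-K[0,2])/K[0,0]*d,-(R-K[1,2])/K[1,1]*d,-d],-1)@T[:3,:3].T+T[:3,3]
def box(r0,r1,c0,c1):
    b=np.zeros(d.shape,bool);b[r0:r1,c0:c1]=1;return b
k=box(160,195,250,285)&(P[...,2]>.122); print("knob",k.sum(),P[k].mean(0),P[k].max(0))
# weight block top
k=box(165,235,85,185)&(abs(P[...,2]-.04)<.008)
k=k&(d>0); cnt=P[k][:,:2].astype(np.float32)
rc=cv2.minAreaRect(cnt); print("wblock",rc,np.median(P[k][:,2]))
k=box(165,250,350,430)&(abs(P[...,2]-.06)<.008); rc=cv2.minAreaRect(P[k][:,:2].astype(np.float32)); print("tblock",rc,np.median(P[k][:,2]))
k=box(165,250,350,430)&(P[...,2]>.08); print(np.round(P[k],3)[::2])
o=ctrl.trace("top","cal_hole"); print([ (x["p"],x["position"]) for x in o])
E
python3 -c "
import cv2
im=cv2.imread('pics/top0.png'); cv2.imwrite('pics/c.png',cv2.resize(im[165:240,85:185],None,fx=6,fy=6,interpolation=cv2.INTER_CUBIC))"
```

```text
knob 87 [ 0.56974953 -0.02972098  0.1715306 ] [ 0.58782175 -0.01374178  1.3206782 ]
wblock ((0.5266987681388855, 0.31152841448783875), (0.08567775040864944, 0.1912403106689453), 19.63609504699707) 0.04057524305679672
tblock ((0.5283250212669373, -0.3530629873275757), (0.13100126385688782, 0.07181543111801147), 66.70890808105469) 0.060608965920563085
[[ 0.39  -0.014  1.321]
 [ 0.39  -0.014  1.321]
 [ 0.39  -0.014  1.321]
 [ 0.39  -0.014  1.321]
 [ 0.39  -0.014  1.321]
 [ 0.39  -0.014  1.321]
 [ 0.545 -0.323  0.128]
 [ 0.545 -0.327  0.129]
 [ 0.543 -0.318  0.126]
 [ 0.542 -0.322  0.132]
 [ 0.542 -0.326  0.134]
 [ 0.546 -0.322  0.083]
 [ 0.542 -0.319  0.114]
 [ 0.54  -0.319  0.13 ]
 [ 0.54  -0.324  0.133]
 [ 0.54  -0.329  0.13 ]
 [ 0.544 -0.318  0.084]
 [ 0.54  -0.317  0.109]
 [ 0.538 -0.318  0.126]
 [ 0.537 -0.321  0.132]
 [ 0.537 -0.326  0.131]
 [ 0.54  -0.317  0.089]
 [ 0.539 -0.319  0.102]
 [ 0.536 -0.319  0.12 ]
 [ 0.535 -0.322  0.13 ]
 [ 0.539 -0.319  0.081]
 [ 0.536 -0.319  0.103]
 [ 0.535 -0.321  0.115]
 [ 0.39  -0.014  1.321]
 [ 0.536 -0.321  0.083]
 [ 0.535 -0.323  0.094]
 [ 0
[... 784 characters left out ...]
1 ]
 [ 0.511 -0.373  0.116]
 [ 0.511 -0.378  0.114]
 [ 0.511 -0.382  0.117]
 [ 0.511 -0.389  0.113]
 [ 0.512 -0.371  0.088]
 [ 0.51  -0.372  0.101]
 [ 0.509 -0.373  0.115]
 [ 0.509 -0.377  0.117]
 [ 0.509 -0.384  0.11 ]
 [ 0.509 -0.389  0.112]
 [ 0.509 -0.372  0.094]
 [ 0.507 -0.373  0.105]
 [ 0.507 -0.376  0.113]
 [ 0.507 -0.381  0.112]
 [ 0.506 -0.386  0.114]
 [ 0.507 -0.394  0.102]
 [ 0.506 -0.373  0.098]
 [ 0.505 -0.376  0.104]
 [ 0.504 -0.379  0.109]
 [ 0.504 -0.384  0.11 ]
 [ 0.503 -0.378  0.096]
 [ 0.503 -0.382  0.102]
 [ 0.39  -0.014  1.321]
 [ 0.39  -0.014  1.321]
 [ 0.39  -0.014  1.321]
 [ 0.39  -0.014  1.321]
 [ 0.39  -0.014  1.321]]
[(0.79, [199.9, 243.1]), (0.3, [189.9, 384.3])]
```

View pics/c.png

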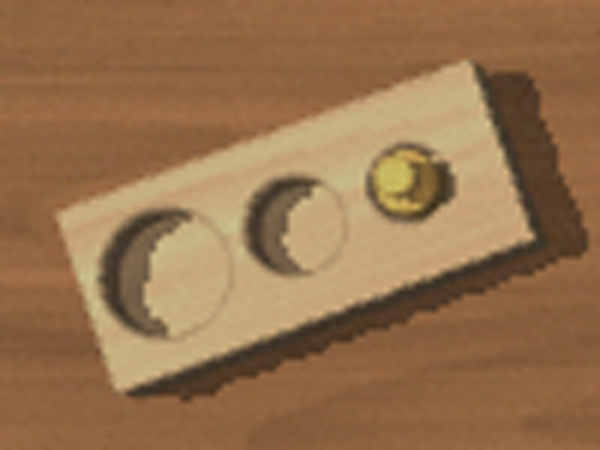

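Call:
{"method": "jog_arm", "body": {"commands": [[0.8, -0.9, 0.2, 0, 0, -0.535, 100], [0.8, -0.9, 0.2, 0, 0, -0.535, 100], [0.8, -0.9, 0.2, 0, 0, -0.535, 100], [0.8, -0.9, 0.2, 0, 0, -0.535, 100], [0.8, -0.9, 0.2, 0, 0, -0.535, 100], [0.8, -0.9, 0, 0, 0, -0.535, 100], [0.8, -0.9, 0, 0, 0, -0.535, 100], [0.8, -0.9, 0, 0, 0, -0.535, 100], [0.8, -0.9, 0, 0, 0, -0.535, 100], [0.8, -0.9, 0, 0, 0, -0.535, 100]]}}

```text
time_s: 2.05
tool_pos: [0.5093, 0.3209, 0.2357]
tool_rot: [3.141, -0.0, 1.91]
ft_force: [-0.2, -0.1, -0.5]
finger_gap: 0.0942
grasp_force: 0.0
```

```bash
cat >> h.py <<'E'
def P3(cam,d,m):
    K=np.array(m["intrinsics"]);T=np.array(m["world_from_camera"]);R,C=np.mgrid[0:384,0:512]
    P=np.stack([(C-K[0,2])/K[0,0]*d,-(R-K[1,2])/K[1,1]*d,-d],-1)@T[:3,:3].T+T[:3,3]
    P[d<=0]=np.nan
    return P
def circ(p):  # lsq circle
    A=np.c_[2*p,np.ones(len(p))];s=np.linalg.lstsq(A,(p**2).sum(1),rcond=None)[0]
    return s[:2],np.sqrt(s[2]+s[0]**2+s[1]**2)
E
python3 - <<'E'
from h import *
print("topbore",unproj("top",(202.1,134.1),z=.04))
s=ctrl.state();print(s["time_s"],s["tool_pos"],s["tool_rot"])
m=ctrl.camera_model("wrist");im,d=ctrl.get_image("wrist");save(im,"w1.png");np.save("w1.npy",d)
print(m)
for o in ctrl.tip_of("wrist","own_bore"): print(o["p"],o["position"],unproj("wrist",o["position"],z=.04,m=m))
E
```

```text
topbore [0.52643779 0.31054593 0.04      ]
2.05 [0.50930851 0.32092859 0.23566384] [ 3.14125420e+00 -2.90890897e-04  1.91011973e+00]
{'intrinsics': array([[310.63374267,   0.        , 259.39908378],
       [  0.        , 310.63374267, 191.99273907],
       [  0.        ,   0.        ,   1.        ]]), 'world_from_camera': array([[ 9.43311732e-01, -3.19069118e-01, -9.14214109e-02,
         4.83165590e-01],
       [ 3.31907648e-01,  9.07267939e-01,  2.58267690e-01,
         3.96645620e-01],
       [ 5.38470760e-04, -2.73970408e-01,  9.61737971e-01,
         4.14894553e-01],
       [ 0.00000000e+00,  0.00000000e+00,  0.00000000e+00,
         1.00000000e+00]])}
0.78 [141.2, 99.9] [0.31742655 0.29225886 0.04      ]
0.77 [182.4, 267.9] [0.52466018 0.31118312 0.04      ]
```

View pics/w1.png

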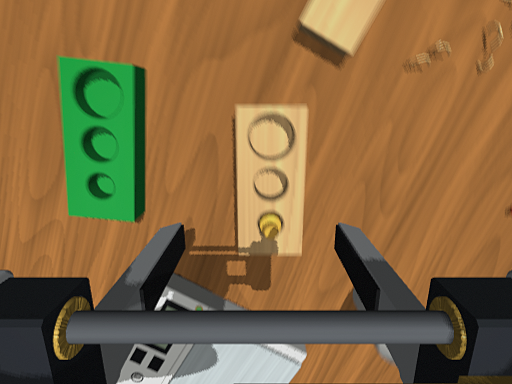

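The wrist view confirms the light block, with its own bore at about (182, 270) between the big hole (136, 271) and the small weight (224, 270). I'll refine it by depth.

```bash
cat > w1m.py <<'E'
from h import *
T=np.eye(4)
T[:3]=[[9.43311732e-01,-3.19069118e-01,-9.14214109e-02,4.83165590e-01],[3.31907648e-01,9.07267939e-01,2.58267690e-01,3.96645620e-01],[5.38470760e-04,-2.73970408e-01,9.61737971e-01,4.14894553e-01]]
m={"intrinsics":ctrl.camera_model("wrist")["intrinsics"],"world_from_camera":T}
d=np.load("w1.npy");P=P3("wrist",d,m)
b=np.zeros(d.shape,bool);b[95:262,230:312]=1
k=b&(abs(P[...,2]-.04)<.006)
print("block",np.nanmedian(P[k][:,2]),cv2.minAreaRect(P[k][:,:2].astype(np.float32)))
g=cv2.resize(cv2.imread("pics/w1.png")[155:210,240:300],None,fx=10,fy=10,interpolation=cv2.INTER_CUBIC)
cv2.imwrite("pics/w1c.png",g)
E
python3 w1m.py
```

```text
block 0.03979054495892087 ((0.5268309712409973, 0.31217896938323975), (0.0842318907380104, 0.189743310213089), 19.577489852905273)
```

View pics/w1c.png

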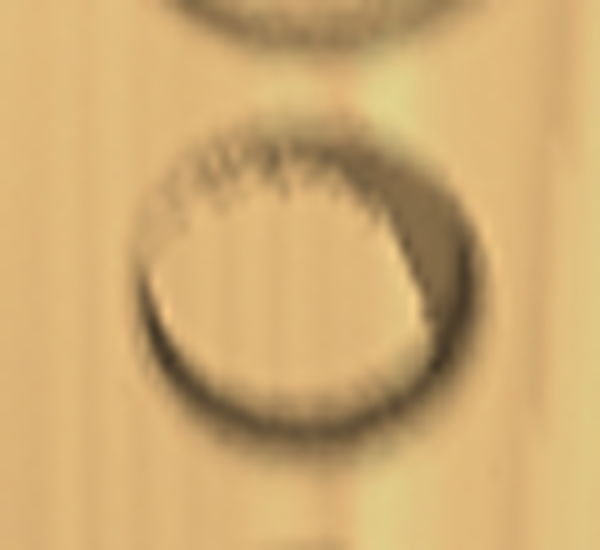

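Call:
{"method": "jog_arm", "body": {"commands": [[0.2, -1, 0, 0, 0, 0, 100], [0.2, -1, 0, 0, 0, 0, 100], [0.2, -1, 0, 0, 0, 0, 100], [0.2, -1, 0, 0, 0, 0, 100], [0.2, -1, 0, 0, 0, 0, 100], [0.2, -1, 0, 0, 0, 0, 100], [0.2, -1, 0, 0, 0, 0, 100], [0.2, -1, 0, 0, 0, 0, 100], [0.2, -1, 0, 0, 0, 0, 100], [0, 0, 0, 0, 0, 0, 100]]}}

```text
time_s: 3.15
tool_pos: [0.563, 0.0471, 0.2358]
tool_rot: [3.141, 0.003, 1.907]
ft_force: [0.5, 0.3, 0.4]
finger_gap: 0.0941
grasp_force: 0.0
```

Run:
```python
from h import *
s=ctrl.state();print(s["time_s"],s["tool_pos"],s["tool_rot"])
m=ctrl.camera_model("wrist");im,d=ctrl.get_image("wrist");save(im,"w2.png")
P=P3("wrist",d,m)
for t,z in(("weight_mid",.094),("cal_hole",.045)):
  for o in ctrl.tip_of("wrist",t)[:2]: print(t,o["p"],o["position"],unproj("wrist",o["position"],z=z,m=m))
k=(P[...,2]>.1)&(P[...,2]<.14)&(np.hypot(P[...,0]-.576,P[...,1]+.03)<.03)
q=P[k]; print(k.sum(),q.mean(0),q.max(0)); t=q[q[:,2]>q[:,2].max()-.006]; print("top",len(t),(t.max(0)+t.min(0))/2,t.max(0)-t.min(0))
```

```text
3.15 [0.56304224 0.04711991 0.23584843] [3.14149982e+00 2.78630101e-03 1.90732244e+00]
weight_mid 0.95 [247.7, 247.8] [ 0.57675708 -0.03017047  0.094     ]
837 [ 0.57600778 -0.0259771   0.11755508] [ 0.59473714 -0.01167623  0.13155194]
top 423 [ 0.57688003 -0.02988836  0.12866443] [0.02410968 0.02457246 0.00577504]
```

Call:
{"method": "jog_arm", "body": {"commands": [[0.155, -0.86, 0, 0, 0, 0, 100], [0.155, -0.86, 0, 0, 0, 0, 100], [0.155, -0.86, -0.5, 0, 0, 0, 100], [0, 0, -0.9, 0, 0, 0, 100], [0, 0, 0, 0, 0, 0, 100], [0, 0, 0, 0, 0, 0, 100]]}}

```text
time_s: 3.9
tool_pos: [0.5762, -0.0232, 0.1934]
tool_rot: [-3.141, -0.002, 1.916]
ft_force: [1.0, -0.6, -0.3]
finger_gap: 0.0939
grasp_force: 0.0
```

Call:
{"method": "jog_arm", "body": {"commands": [[0.03, -0.2, -0.8, 0, 0, 0, 100], [0, 0, -0.8, 0, 0, 0, 100], [0, 0, -0.8, 0, 0, 0, 100], [0, 0, -0.3, 0, 0, 0, 100], [0, 0, 0, 0, 0, 0, 100], [0, 0, 0, 0, 0, 0, 100]]}}

```text
time_s: 4.5
tool_pos: [0.5784, -0.0309, 0.1138]
tool_rot: [3.14, 0.001, 1.914]
ft_force: [0.9, -0.3, 0.3]
finger_gap: 0.0939
grasp_force: 0.0
```

Call:
{"method": "jog_arm", "body": {"commands": [[-0.03, 0, -0.33, 0, 0, 0, 100], [0, 0, 0, 0, 0, 0, 100], [0, 0, 0, 0, 0, 0, 0], [0, 0, 0, 0, 0, 0, 0], [0, 0, 0, 0, 0, 0, 0], [0, 0, 0, 0, 0, 0, 0], [0, 0, 0, 0, 0, 0, 0], [0, 0, 0, 0, 0, 0, 0]]}}

```text
time_s: 5.3
tool_pos: [0.5764, -0.0314, 0.1026]
tool_rot: [3.142, -0.0, 1.913]
ft_force: [0.8, -0.3, -0.3]
finger_gap: 0.0496
grasp_force: 0.0
```

Call:
{"method": "jog_arm", "body": {"commands": [[0, 0, 0, 0, 0, 0, 0], [0, 0, 0, 0, 0, 0, 0], [0, 0, 0, 0, 0, 0, 0], [0, 0, 0, 0, 0, 0, 0], [0, 0, 0, 0, 0, 0, 0], [0, 0, 0, 0, 0, 0, 0]]}}

```text
time_s: 5.9
tool_pos: [0.5766, -0.0314, 0.1026]
tool_rot: [3.141, 0.0, 1.913]
ft_force: [0.2, 0.1, -0.5]
finger_gap: 0.024
grasp_force: 30.0
```

Call:
{"method": "jog_arm", "body": {"commands": [[0, 0, 0.4, 0, 0, 0, 0], [0, 0, 0.9, 0, 0, 0, 0], [0, 0, 0.9, 0, 0, 0, 0], [-0.07, 0.5, 0, 0, 0, 0, 0], [-0.12, 0.85, 0, 0, 0, 0, 0], [-0.12, 0.85, 0, 0, 0, 0, 0], [-0.12, 0.85, 0, 0, 0, 0, 0], [-0.12, 0.85, 0, 0, 0, 0, 0], [-0.12, 0.85, 0, 0, 0, 0, 0], [-0.12, 0.85, 0, 0, 0, 0, 0]]}}

```text
time_s: 6.9
tool_pos: [0.5505, 0.1389, 0.167]
tool_rot: [-3.138, -0.001, 1.914]
ft_force: [0.6, 0.7, -5.2]
finger_gap: 0.024
grasp_force: 30.0
```

Call:
{"method": "jog_arm", "body": {"commands": [[-0.12, 0.85, 0, 0, 0, 0, 0], [-0.12, 0.85, 0, 0, 0, 0, 0], [-0.12, 0.85, 0, 0, 0, 0, 0], [-0.12, 0.85, 0, 0, 0, 0, 0], [-0.12, 0.85, 0, 0, 0, 0, 0], [-0.12, 0.85, 0, 0, 0, 0, 0], [-0.12, 0.72, 0, 0, 0, 0, 0], [0, 0, 0, 0, 0, 0, 0], [0, 0, 0, 0, 0, 0, 0], [0, 0, 0, 0, 0, 0, 0]]}}

```text
time_s: 7.9
tool_pos: [0.5268, 0.31, 0.1677]
tool_rot: [-3.14, 0.001, 1.912]
ft_force: [-0.2, -0.2, -4.8]
finger_gap: 0.0236
grasp_force: 30.0
```

Run:
```python
from h import *
s=ctrl.state();print(s["time_s"],s["tool_pos"],s["tool_rot"],s["grasp_force"])
m=ctrl.camera_model("wrist");im,d=ctrl.get_image("wrist");save(im,"w3.png")
for t in("weight_mid","own_bore"):
  for o in ctrl.tip_of("wrist",t)[:2]: print(t,o["p"],o["position"],unproj("wrist",o["position"],z=.04 if t=="own_bore" else s["tool_pos"][2]-.0086,m=m))
P=P3("wrist",d,m)
k=(abs(P[...,2]-.04)<.005)&(np.abs(P[...,0]-.527)<.15)&(np.abs(P[...,1]-.31)<.15)
print(k.sum())
# body of the weight: z between bottom and shoulder
zb=s["tool_pos"][2]-.0086
k=(P[...,2]>zb-.034)&(P[...,2]<zb+.002)&(np.hypot(P[...,0]-s["tool_pos"][0],P[...,1]-s["tool_pos"][1])<.026)
if k.sum()>30: print(k.sum(),circ(P[k][:,:2]))
im2,d2=ctrl.get_image("scene"); save(im2,"s3.png")
```

```text
7.9 [0.52679346 0.30997305 0.1677015 ] [-3.13957327e+00  1.20589319e-03  1.91249486e+00] 29.99894362525083
weight_mid 0.89 [230.3, 257.5] [0.52594829 0.31033954 0.1591015 ]
own_bore 0.93 [133.1, 45.2] [0.31271315 0.28941475 0.04      ]
own_bore 0.61 [181.9, 261.6] [0.52817644 0.31382309 0.04      ]
6826
700 (array([0.52717767, 0.31095614]), np.float64(0.018672826125250792))
```

View pics/w3.png

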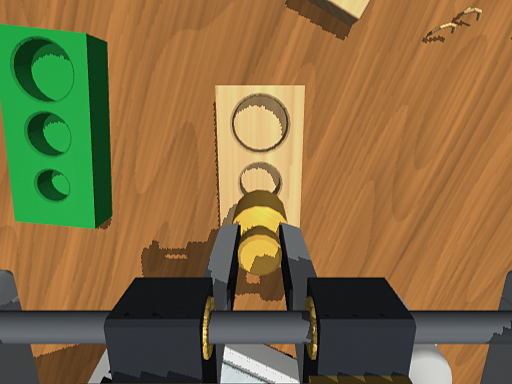

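Run:
```python
from h import *
m=ctrl.camera_model("wrist");im,d=ctrl.get_image("wrist");P=P3("wrist",d,m)
def rim(P,c,r):
    top=(abs(P[...,2]-.04)<.004).astype(np.uint8)
    top=cv2.medianBlur(top,3)
    e=(cv2.dilate(1-top,np.ones((3,3)))==1)&(top==1)
    q=P[e][:,:2]; R=np.hypot(*(q-c).T); q=q[abs(R-r)<.006]
    for _ in range(3):
        cc,rr=circ(q); res=abs(np.hypot(*(q-cc).T)-rr); q=q[res<.002]
    ang=np.degrees(np.arctan2(*(q-cc).T[::-1])); return len(q),cc,rr,np.histogram(ang,8,(-180,180))[0]
u=np.array([-np.sin(.342),np.cos(.342)]); c=np.array([.527,.3113])
print("now big",rim(P,c+.059*u,.0275),"->",rim(P,c+.059*u,.0275)[1]-.059*u); print("now own",rim(P,c,.021))
exec(open("w1m.py").read().split("b=np.zeros")[0])
print("w1 big",rim(P,c+.059*u,.0275)[1]-.059*u,rim(P,c+.059*u,.0275)[2]); print("w1 own",rim(P,c,.021))
```

```text
now big (230, array([0.50695172, 0.36782064]), np.float64(0.027801917600989084), array([27, 31, 26, 30, 27, 32, 26, 31])) -> [0.52673866 0.31223757]
now own (117, array([0.52667865, 0.31223113]), np.float64(0.02151301764145921), array([18,  9,  0,  9, 18, 22, 19, 22]))
w1 big [0.52666491 0.31235104] 0.02795407502362463
w1 own (133, array([0.52665749, 0.31259504]), np.float64(0.021527588293972232), array([15, 17, 16, 18, 15, 19, 15, 18]))
```

Call:
{"method": "jog_arm", "body": {"commands": [[-0.02, 0.05, -0.7, 0, 0, 0, 0], [0, 0, -0.8, 0, 0, 0, 0], [0, 0, -0.6, 0, 0, 0, 0], [0, 0, -0.2, 0, 0, 0, 0], [0, 0, 0, 0, 0, 0, 0], [0, 0, 0, 0, 0, 0, 0]]}}

```text
time_s: 8.75
tool_pos: [0.5277, 0.3129, 0.1005]
tool_rot: [3.14, -0.0, 1.913]
ft_force: [0.6, -0.5, -5.4]
finger_gap: 0.024
grasp_force: 30.0
```

Call:
{"method": "jog_arm", "body": {"commands": [[-0.03, -0.03, -0.2, 0, 0, 0, 0], [0, 0, -0.2, 0, 0, 0, 0], [0, 0, 0, 0, 0, 0, 0], [0, 0, 0, 0, 0, 0, 0]]}}

```text
time_s: 9.15
tool_pos: [0.5259, 0.3117, 0.0875]
tool_rot: [-3.141, 0.0, 1.913]
ft_force: [-0.1, -0.0, -4.2]
finger_gap: 0.0239
grasp_force: 30.0
```

Call:
{"method": "jog_arm", "body": {"commands": [[0, 0, -0.12, 0, 0, 0, 0], [0, 0, -0.12, 0, 0, 0, 0], [0, 0, -0.12, 0, 0, 0, 0], [0, 0, 0, 0, 0, 0, 0], [0, 0, 0, 0, 0, 0, 0]]}}

```text
time_s: 9.65
tool_pos: [0.526, 0.3117, 0.0766]
tool_rot: [-3.141, 0.0, 1.913]
ft_force: [-0.0, -1.1, -5.9]
finger_gap: 0.0238
grasp_force: 30.0
```

Entering without contact. Continue.

Call:
{"method": "jog_arm", "body": {"commands": [[0, 0, -0.12, 0, 0, 0, 0], [0, 0, -0.12, 0, 0, 0, 0], [0, 0, -0.12, 0, 0, 0, 0], [0, 0, -0.12, 0, 0, 0, 0], [0, 0, 0, 0, 0, 0, 0], [0, 0, 0, 0, 0, 0, 0]]}}

```text
time_s: 10.25
tool_pos: [0.526, 0.3117, 0.0622]
tool_rot: [-3.141, 0.0, 1.913]
ft_force: [0.2, 0.6, -5.7]
finger_gap: 0.0237
grasp_force: 30.0
```

Call:
{"method": "jog_arm", "body": {"commands": [[0, 0, -0.05, 0, 0, 0, 0], [0, 0, -0.05, 0, 0, 0, 0], [0, 0, 0, 0, 0, 0, 0], [0, 0, 0, 0, 0, 0, 0]]}}

```text
time_s: 10.65
tool_pos: [0.5262, 0.3119, 0.0596]
tool_rot: [3.141, -0.0, 1.913]
ft_force: [0.3, 0.1, -2.4]
finger_gap: 0.0237
grasp_force: 30.0
```

Call:
{"method": "jog_arm", "body": {"commands": [[0, 0, -0.02, 0, 0, 0, 0], [0, 0, 0, 0, 0, 0, 50], [0, 0, 0, 0, 0, 0, 50], [0, 0, 0, 0, 0, 0, 50], [0, 0, 0, 0, 0, 0, 50], [0, 0, 0, 0, 0, 0, 50], [0, 0, 0, 0, 0, 0, 50], [0, 0, 0, 0, 0, 0, 50], [0, 0, 0, 0, 0, 0, 50], [0, 0, 0, 0, 0, 0, 50]]}}

```text
time_s: 11.65
tool_pos: [0.526, 0.3118, 0.0588]
tool_rot: [3.142, -0.0, 1.913]
ft_force: [0.3, -0.7, -0.5]
finger_gap: 0.0473
grasp_force: 0.0
```

Call:
{"method": "jog_arm", "body": {"commands": [[0, 0, 0.3, 0, 0, 0, 60], [0, 0, 0.8, 0, 0, 0, 60], [0, 0, 1, 0, 0, 0, 60], [0, 0, 1, 0, 0, 0, 60], [0, 0, 0.5, 0, 0, 0, 60], [0, 0, 0, 0, 0, 0, 60], [0, 0, 0, 0, 0, 0, 60]]}}

```text
time_s: 12.35
tool_pos: [0.5258, 0.3118, 0.1669]
tool_rot: [3.141, -0.0, 1.913]
ft_force: [-0.1, -0.4, -0.2]
finger_gap: 0.0565
grasp_force: 0.0
```

Run:
```python
from h import *
s=ctrl.state();print(s["time_s"],s["tool_pos"],s["tool_rot"],s["finger_gap"])
m=ctrl.camera_model("wrist");im,d=ctrl.get_image("wrist");save(im,"w4.png");P=P3("wrist",d,m)
for o in ctrl.tip_of("wrist","weight_mid")[:2]: print(o["p"],o["position"],unproj("wrist",o["position"],z=.051,m=m))
k=(P[...,2]>.066)&(P[...,2]<.1)&(np.hypot(P[...,0]-.527,P[...,1]-.312)<.03)
q=P[k];z=np.percentile(q[:,2],95);t=q[q[:,2]>z-.006];print(k.sum(),z,(t.max(0)+t.min(0))/2,t.max(0)-t.min(0))
```

```text
12.35 [0.52577371 0.31178888 0.16686207] [ 3.14146489e+00 -2.39246188e-04  1.91339560e+00] 0.056541929402886014
0.86 [189.2, 259.7] [0.52699077 0.31105595 0.051     ]
667 0.08788768913891527 [0.5266476  0.31350375 0.08547056] [0.02425173 0.02462153 0.00714781]
```

Call:
{"method": "jog_arm", "body": {"commands": [[0.02, -0.5, 0.5, 0, 0, -0.2, 60], [0.02, -0.9, 0.5, 0, 0, -0.2, 60], [0.02, -0.9, 0.5, 0, 0, -0.2, 60], [0.02, -0.9, 0.3, 0, 0, -0.2, 60], [0.02, -0.9, 0, 0, 0, -0.2, 60], [0.02, -0.9, 0, 0, 0, -0.2, 60], [0.02, -0.9, 0, 0, 0, -0.2, 60], [0.02, -0.9, 0, 0, 0, -0.2, 60], [0.02, -0.9, 0, 0, 0, -0.2, 60], [0.02, -0.9, 0, 0, 0, -0.2, 60]]}}

```text
time_s: 13.45
tool_pos: [0.5315, 0.0513, 0.2212]
tool_rot: [-3.141, 0.0, 1.609]
ft_force: [0.1, -0.1, 0.5]
finger_gap: 0.0563
grasp_force: 0.0
```

Call:
{"method": "jog_arm", "body": {"commands": [[0.02, -0.9, 0, 0, 0, -0.2, 60], [0.02, -0.9, 0, 0, 0, -0.2, 60], [0.02, -0.9, 0, 0, 0, -0.2, 60], [0.02, -0.9, 0, 0, 0, -0.2, 60], [0.02, -0.9, 0, 0, 0, -0.2, 60], [0.02, -0.9, 0, 0, 0, -0.2, 60], [0.02, -0.9, 0, 0, 0, -0.2, 60], [0.02, -0.9, 0, 0, 0, -0.2, 60], [0.02, -0.9, 0, 0, 0, -0.2, 60], [0.02, -0.9, 0, 0, 0, -0.2, 60]]}}

```text
time_s: 14.45
tool_pos: [0.5368, -0.2183, 0.2211]
tool_rot: [-3.141, 0.0, 1.31]
ft_force: [0.6, 0.0, -0.4]
finger_gap: 0.0566
grasp_force: 0.0
```

Call:
{"method": "jog_arm", "body": {"commands": [[0, -0.9, 0, 0, 0, -0.25, 60], [0, -0.9, 0, 0, 0, -0.25, 60], [0, -0.9, 0, 0, 0, -0.25, 60], [0, -0.7, 0, 0, 0, -0.25, 60], [0, 0, 0, 0, 0, 0, 60], [0, 0, 0, 0, 0, 0, 60]]}}

```text
time_s: 15.05
tool_pos: [0.5371, -0.3183, 0.2207]
tool_rot: [-3.141, -0.001, 1.162]
ft_force: [0.1, 0.7, -1.2]
finger_gap: 0.0562
grasp_force: 0.0
```

Run:
```python
from h import *
s=ctrl.state();print(s["time_s"],s["tool_pos"],s["tool_rot"],s["finger_gap"])
m=ctrl.camera_model("wrist");im,d=ctrl.get_image("wrist");save(im,"w5.png");P=P3("wrist",d,m)
for t in("punch_mid","cal_hole"):
  for o in ctrl.tip_of("wrist",t)[:2]: print(t,o["p"],o["position"],unproj("wrist",o["position"],z=.068 if t[0]=="p" else .045,m=m))
k=(P[...,2]>.066)&(P[...,2]<.15)&(np.hypot(P[...,0]-.541,P[...,1]+.324)<.02)
q=P[k];print(k.sum(),q.max(0))
for lo,hi in((.066,.09),(.09,.11),(.11,.127),(.127,.14)):
  t=q[(q[:,2]>lo)&(q[:,2]<hi)]
  if len(t)>8: print(lo,len(t),(t.max(0)+t.min(0))/2,circ(t[:,:2]))
k=(abs(P[...,2]-.06)<.004)&(np.hypot(P[...,0]-.53,P[...,1]+.353)<.1); print(cv2.minAreaRect(P[k][:,:2].astype(np.float32)))
```

```text
15.05 [ 0.53709464 -0.31827938  0.22072216] [-3.14051230e+00 -5.03292569e-04  1.16195782e+00] 0.05619602088395269
punch_mid 0.78 [180.1, 265.0] [ 0.54271194 -0.32114534  0.068     ]
315 [ 0.54740242 -0.31738863  0.13430562]
0.066 57 [ 0.54254943 -0.32078256  0.07817385] (array([ 0.54138134, -0.32351531]), np.float64(0.005912196804464595))
0.09 61 [ 0.54249195 -0.3209929   0.09999931] (array([ 0.54138087, -0.32353693]), np.float64(0.005912407578446349))
0.11 59 [ 0.54222714 -0.32126681  0.11840287] (array([ 0.54139185, -0.32355181]), np.float64(0.005704118645933743))
0.127 138 [ 0.54148259 -0.32366469  0.13080011] (array([ 0.5415653 , -0.32321546]), np.float64(0.004215001992251473))
((0.5288674235343933, -0.3530436158180237), (0.1302955597639084, 0.07012518495321274), 67.13206481933594)
```

View pics/w5.png

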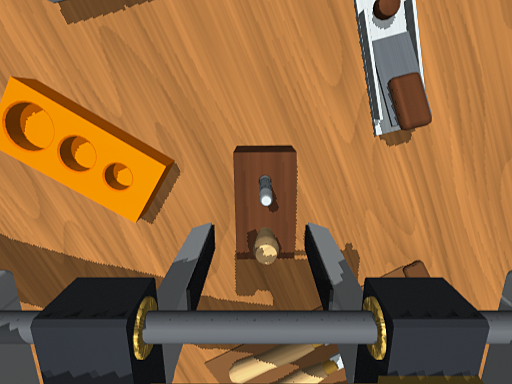

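The picture shows the punch at (195, 265) in the dark block with the bradawl at (250, 266), in line with the fingers' centre plane, so closing across the row is clear.

Call:
{"method": "jog_arm", "body": {"commands": [[0.14, -0.17, -0.5, 0, 0, 0, 60], [0, 0, -0.6, 0, 0, 0, 60], [0, 0, -0.3, 0, 0, 0, 60], [0, 0, 0, 0, 0, 0, 60], [0, 0, 0, 0, 0, 0, 60]]}}

```text
time_s: 15.7
tool_pos: [0.5423, -0.3232, 0.1786]
tool_rot: [-3.141, 0.0, 1.164]
ft_force: [0.3, 0.0, 0.1]
finger_gap: 0.0565
grasp_force: 0.0
```

Call:
{"method": "jog_arm", "body": {"commands": [[-0.02, 0, -0.6, 0, 0, 0, 60], [0, 0, -0.9, 0, 0, 0, 60], [0, 0, -0.9, 0, 0, 0, 60], [0, 0, -0.7, 0, 0, 0, 60], [0, 0, -0.3, 0, 0, 0, 60], [0, 0, 0, 0, 0, 0, 60], [0, 0, 0, 0, 0, 0, 60]]}}

```text
time_s: 16.4
tool_pos: [0.5424, -0.324, 0.078]
tool_rot: [3.14, 0.0, 1.163]
ft_force: [0.2, -0.3, 0.7]
finger_gap: 0.0562
grasp_force: 0.0
```

Call:
{"method": "jog_arm", "body": {"commands": [[-0.02, 0, -0.1, 0, 0, 0, 60], [0, 0, 0, 0, 0, 0, 0], [0, 0, 0, 0, 0, 0, 0], [0, 0, 0, 0, 0, 0, 0], [0, 0, 0, 0, 0, 0, 0], [0, 0, 0, 0, 0, 0, 0], [0, 0, 0, 0, 0, 0, 0], [0, 0, 0, 0, 0, 0, 0], [0, 0, 0, 0, 0, 0, 0], [0, 0, 0, 0, 0, 0, 0]]}}

```text
time_s: 17.4
tool_pos: [0.541, -0.3233, 0.0738]
tool_rot: [3.142, -0.0, 1.163]
ft_force: [0.9, 0.0, 0.0]
finger_gap: 0.0116
grasp_force: 30.0
```

Call:
{"method": "jog_arm", "body": {"commands": [[0, 0, 0, 0, 0, 0, 0], [0, 0, 0, 0, 0, 0, 0], [0, 0, 0, 0, 0, 0, 0]]}}

```text
time_s: 17.7
tool_pos: [0.5411, -0.3233, 0.0738]
tool_rot: [3.141, -0.0, 1.163]
ft_force: [-0.9, -0.1, 0.9]
finger_gap: 0.0113
grasp_force: 30.0
```

Call:
{"method": "jog_arm", "body": {"commands": [[0, 0, 0.4, 0, 0, 0, 0], [0, 0, 0.9, 0, 0, 0, 0], [0, 0, 1, 0, 0, 0, 0], [0, 0, 1, 0, 0, 0, 0], [0, 0, 0, 0, 0, 0, 0], [0, 0, 0, 0, 0, 0, 0]]}}

```text
time_s: 18.3
tool_pos: [0.5412, -0.3233, 0.1737]
tool_rot: [3.14, -0.0, 1.163]
ft_force: [0.8, -0.9, -0.9]
finger_gap: 0.0114
grasp_force: 30.0
```

Call:
{"method": "jog_arm", "body": {"commands": [[-0.34, 0.5, 0, 0, 0, 0, 0], [-0.34, 0.9, 0, 0, 0, 0, 0], [-0.34, 0.9, 0, 0, 0, 0, 0], [-0.34, 0.9, 0, 0, 0, 0, 0], [-0.34, 0.9, 0, 0, 0, 0, 0], [-0.34, 0.9, 0, 0, 0, 0, 0], [-0.34, 0.9, 0, 0, 0, 0, 0], [-0.34, 0.9, 0, 0, 0, 0, 0], [-0.34, 0.9, 0, 0, 0, 0, 0], [-0.34, 0.4, 0, 0, 0, 0, 0]]}}

```text
time_s: 19.3
tool_pos: [0.4371, -0.0773, 0.1716]
tool_rot: [-3.138, -0.0, 1.166]
ft_force: [1.0, -0.3, -0.3]
finger_gap: 0.0114
grasp_force: 30.0
```

Call:
{"method": "jog_arm", "body": {"commands": [[0, 0, 0, 0, 0, 0, 0], [0, 0, 0, 0, 0, 0, 0]]}}

```text
time_s: 19.5
tool_pos: [0.439, -0.0806, 0.1724]
tool_rot: [-3.141, 0.001, 1.164]
ft_force: [-0.2, -0.6, -0.1]
finger_gap: 0.0118
grasp_force: 30.0
```

Run:
```python
from h import *
s=ctrl.state();print(s["time_s"],s["tool_pos"],s["tool_rot"],s["grasp_force"])
m=ctrl.camera_model("wrist");im,d=ctrl.get_image("wrist");save(im,"w6.png");P=P3("wrist",d,m);np.save("w6P.npy",P)
for t,z in(("punch_tip",s["tool_pos"][2]-.0708),("cal_hole",.045)):
  for o in ctrl.tip_of("wrist",t)[:2]: print(t,o["p"],o["position"],unproj("wrist",o["position"],z=z,m=m))
for dz in(.01,.02,.035,.045,.055,.065):
  z=s["tool_pos"][2]-dz
  k=(abs(P[...,2]-z)<.005)&(np.hypot(P[...,0]-s["tool_pos"][0],P[...,1]-s["tool_pos"][1])<.02)
  if k.sum()>6: print(dz,k.sum(),np.nanmedian(P[k],0),circ(P[k][:,:2]))
k=(P[...,2]<.036)&(P[...,2]>.02)&(np.hypot(P[...,0]-.442,P[...,1]+.03)<.015); print("button",k.sum(),np.nanmean(P[k],0))
```

```text
19.5 [ 0.43895814 -0.08061594  0.17242933] [-3.14124918e+00  6.57038949e-04  1.16358651e+00] 29.999758387275506
punch_tip 0.69 [203.0, 261.3] [ 0.4404899  -0.08176654  0.10162933]
cal_hole 0.61 [138.7, 243.4] [ 0.44360169 -0.03110546  0.045     ]
0.01 91 [ 0.44167986 -0.07609886  0.16271032] (array([ 0.43914538, -0.08077443]), np.float64(0.005715378257839772))
0.02 89 [ 0.44111456 -0.07616215  0.15260654] (array([ 0.4390985 , -0.08097352]), np.float64(0.00573063529286295))
0.045 20 [ 0.43986379 -0.07954588  0.12709618] (array([ 0.43912551, -0.08072706]), np.float64(0.0016606065199477496))
0.055 19 [ 0.4394619  -0.07952765  0.11733261] (array([ 0.43903594, -0.08092863]), np.float64(0.0017957490215119967))
0.065 14 [ 0.43982892 -0.07940869  0.10793009] (array([ 0.43949074, -0.0803169 ]), np.float64(0.0012978549940577597))
button 83 [ 0.44123258 -0.0320785   0.02950835]
```

View pics/w6.png

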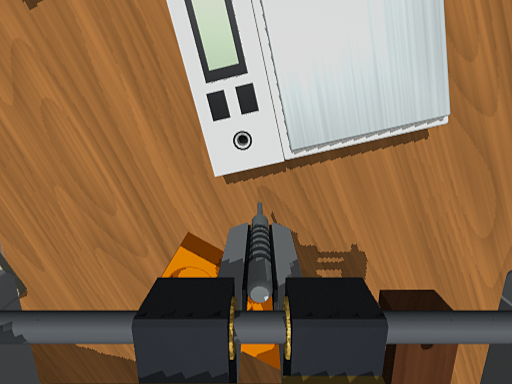

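The pin tip is at (203, 261), vertical, and the calibration hole is at about (141, 242) on the deck. I'll fit its rim.

Run:
```python
from h import *
P=np.load("w6P.npy")
print(np.nanmedian(P[140:165,215:235,2]))
top=((abs(P[...,2]-.045)<.004)).astype(np.uint8)
c=np.array([.442,-.031])
e=(cv2.dilate(1-top,np.ones((3,3),np.uint8))==1)&(top==1)
q=P[e][:,:2];q=q[np.hypot(*(q-c).T)<.012];print(len(q),circ(q))
s=ctrl.state(); m=ctrl.camera_model("wrist")
g=cv2.cvtColor(cv2.imread("pics/w6.png"),cv2.COLOR_BGR2GRAY)[126:155,228:258]
k=g<110; r,cc=np.nonzero(k); px=((r.min()+r.max())/2+126,(cc.min()+cc.max())/2+228); print(px,r.max()-r.min(),cc.max()-cc.min(),unproj("wrist",px,z=.045,m=m))
```

```text
0.04481820019724109
60 (array([ 0.44218713, -0.03156559]), np.float64(0.006927411215716542))
(np.float64(140.0), np.float64(242.0)) 18 18 [ 0.44253264 -0.03263576  0.045     ]
```

Call:
{"method": "jog_arm", "body": {"commands": [[0.05, 0.8, 0, 0, 0, 0, 0], [0.06, 0.82, -0.3, 0, 0, 0, 0], [0, 0, -0.6, 0, 0, 0, 0], [0, 0, -0.4, 0, 0, 0, 0], [0, 0, -0.2, 0, 0, 0, 0], [0, 0, 0, 0, 0, 0, 0], [0, 0, 0, 0, 0, 0, 0]]}}

```text
time_s: 20.35
tool_pos: [0.4427, -0.0324, 0.128]
tool_rot: [3.141, 0.0, 1.162]
ft_force: [-0.7, -0.4, 0.1]
finger_gap: 0.0118
grasp_force: 30.0
```

Run:
```python
from h import *
s=ctrl.state();print(s["time_s"],s["tool_pos"],s["tool_rot"],s["grasp_force"],s["ft_force"])
m=ctrl.camera_model("wrist");im,d=ctrl.get_image("wrist");P=P3("wrist",d,m);tp=s["tool_pos"]
cv2.imwrite("pics/w7.png",cv2.resize(cv2.cvtColor(im[110:260,190:330],cv2.COLOR_RGB2BGR),None,fx=4,fy=4,interpolation=cv2.INTER_CUBIC))
for t,z in(("punch_tip",tp[2]-.0708),("cal_hole",.045)):
  for o in ctrl.tip_of("wrist",t)[:2]: print(t,o["p"],o["position"],unproj("wrist",o["position"],z=z,m=m))
k=(P[...,2]>tp[2]-.07)&(P[...,2]<tp[2]-.04)&(np.hypot(P[...,0]-tp[0],P[...,1]-tp[1])<.01)
if k.sum()>6: print(k.sum(),P[k].min(0),circ(P[k][:,:2]))
top=((abs(P[...,2]-.045)<.004)).astype(np.uint8)
c=np.array([.4423,-.032])
e=(cv2.dilate(1-top,np.ones((3,3),np.uint8))==1)&(top==1)
q=P[e][:,:2];q=q[np.hypot(*(q-c).T)<.010];print(len(q),circ(q))
```

```text
20.35 [ 0.44269318 -0.03241988  0.12801571] [3.14102121e+00 5.14019218e-05 1.16206998e+00] 29.999874825007282 [-0.65339736 -0.39798789  0.05227716]
punch_tip 0.7 [203.7, 263.5] [ 0.44574891 -0.03485474  0.05721571]
cal_hole 0.83 [201.6, 257.1] [ 0.43990223 -0.03452662  0.045     ]
52 [ 0.44090327 -0.03240892  0.05885804] (array([ 0.44295545, -0.03240174]), np.float64(0.0016400584689557805))
66 (array([ 0.44203305, -0.03237494]), np.float64(0.0065649620908811036))
```

View pics/w7.png

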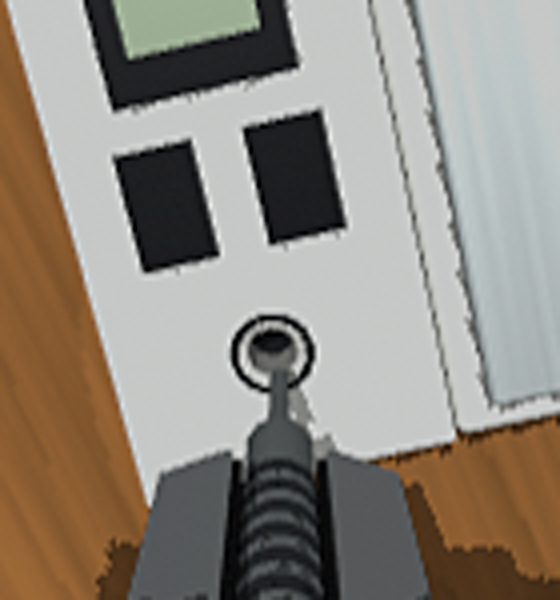

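The tip stands just above the hole, offset about 1 mm to the right (hole at crop (273, 353), tip at (281, 372)). I'll shift slightly and enter.

Call:
{"method": "jog_arm", "body": {"commands": [[-0.04, 0, -0.15, 0, 0, 0, 0], [0, 0, -0.2, 0, 0, 0, 0], [0, 0, -0.2, 0, 0, 0, 0], [0, 0, -0.15, 0, 0, 0, 0], [0, 0, 0, 0, 0, 0, 0], [0, 0, 0, 0, 0, 0, 0], [0, 0, 0, 0, 0, 0, 0]]}}

```text
time_s: 21.2
tool_pos: [0.4412, -0.0318, 0.1068]
tool_rot: [3.141, -0.0, 1.163]
ft_force: [-0.2, -0.2, 0.1]
finger_gap: 0.011
grasp_force: 30.0
```

Tip at about z = 0.036, in the hole and free. Press gently.

Call:
{"method": "jog_arm", "body": {"commands": [[0, 0, -0.1, 0, 0, 0, 0], [0, 0, -0.1, 0, 0, 0, 0], [0, 0, -0.06, 0, 0, 0, 0], [0, 0, 0, 0, 0, 0, 0], [0, 0, 0, 0, 0, 0, 0]]}}

```text
time_s: 21.7
tool_pos: [0.4413, -0.0317, 0.0991]
tool_rot: [3.141, -0.0, 1.163]
ft_force: [0.5, 1.1, 1.2]
finger_gap: 0.0114
grasp_force: 30.0
```

Call:
{"method": "jog_arm", "body": {"commands": [[0, 0, -0.04, 0, 0, 0, 0], [0, 0, -0.03, 0, 0, 0, 0], [0, 0, 0, 0, 0, 0, 0], [0, 0, 0, 0, 0, 0, 0], [0, 0, 0, 0, 0, 0, 0]]}}

```text
time_s: 22.2
tool_pos: [0.4413, -0.0317, 0.097]
tool_rot: [3.141, -0.0, 1.163]
ft_force: [0.4, 0.4, 2.0]
finger_gap: 0.0117
grasp_force: 30.0
```

Run:
```python
from h import *
F=[];Z=[]
for _ in range(8):
    ctrl.get_image("wrist"); s=ctrl.state(); F.append(s["ft_force"]);Z.append(s["tool_pos"])
print(s["time_s"],np.mean(F,0),np.mean(Z,0),s["grasp_force"])
```

```text
22.6 [0.39974005 0.30325898 2.71806973] [ 0.44123851 -0.03170665  0.09693217] 30.000548532261746
```

Call:
{"method": "jog_arm", "body": {"commands": [[0, 0, -0.04, 0, 0, 0, 0], [0, 0, 0, 0, 0, 0, 0], [0, 0, 0, 0, 0, 0, 0], [0, 0, 0, 0, 0, 0, 0]]}}

```text
time_s: 23.0
tool_pos: [0.4413, -0.0317, 0.096]
tool_rot: [3.141, -0.0, 1.163]
ft_force: [-0.8, 1.0, 8.4]
finger_gap: 0.0112
grasp_force: 30.0
```

Run:
```python
from h import *
F=[];Z=[]
for _ in range(8):
    ctrl.get_image("wrist"); s=ctrl.state(); F.append(s["ft_force"]);Z.append(s["tool_pos"])
print(s["time_s"],np.mean(F,0),np.mean(Z,0),s["grasp_force"])
```

```text
23.4 [-0.24135935  0.26713651  8.00082366] [ 0.44132699 -0.03175292  0.09601923] 30.001434391597286
```

```bash
python3 -c "
from plant import ctrl
print(ctrl.job_done())"
```

```text
the job is handed in; nothing more can be done
None
```

I handed the job in at about 23 s; the brass weight is seated in its own hole, the pan is empty, and the gripped punch holds the calibration button at its stop (about 8 N), though the hand-in returned no verdict.

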